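Index the lathe's six-position carriage stop

ROBOT

A 6-joint arm with a two-finger parallel gripper is mounted at the origin on the work surface. World frame = base frame: x ahead of the robot, y to its left, z up, the work surface at z = 0. Lengths are in mm, angles in degrees, forces in N, time in s.
With the tool pointing down it reaches from about 350 to 775 mm from the base axis. Payload 5.5 kg.
Tool frame: the origin (TCP) lies between the finger pads; the fingertips stand 17 mm ahead of it and the grasp point (between the pads) lies 2 mm behind it; z points along the fingers, y is the direction in which the jaws open and shut (so a half turn about z gives the same grasp; the last joint's range is limited). The gripper opens to 85 mm and grips with 20 to 120 N. Pads are 22 mm wide; open, the fingers measure 114 mm over their backs; the gripper's body (76 mm by 85 mm) begins 54 mm behind the grasp point. The pads swing forward as they close: fully open they stand 13 mm farther back than shut.
Start: joints at [65.283, 17.945, 2.641, 74.691, 0, 82.002], TCP at [165.438, 550.727, 248.323] pointing down, gripper open.
Joint ranges: [-158.12, 158.12], [-49.38, 96.58], [-58.88, 72.47], [-126.05, 133.96], [-84.25, 85.87], [-180, 180]. Speed limits (degrees/s): [147.25, 147.25, 180, 180, 180, 180].

INTERFACE

Orientations are given as a 3x3 rotation matrix whose columns are the frame's x, y, z axes.
In Python, from workcell import observe, eyes, order gives the robot as it stands.
- The arm moves only by the shell command python3 -m inch 'ROWS'. ROWS is JSON, a list of rows, each an object of numbers: "x", "y", "z": the shift along the world's x, y, z in cm; "yaw": the turn about the world's z in rad; "fingers": the closure, from 0 (fully open) to 1 (shut). A call has 1 to 5 rows; each row is the pose to reach, as a shift and turn from the pose commanded when the call began; what a row does not reach only later rows make up. A row lasts 1/8 s, in which the tool goes at most 62.5 mm and 10.7 degrees, less where a joint would pass 70% of its speed; a pose out of reach is approached as far as the arm can. A call with a gripper value outside its range is refused whole. The fingers move at their own pace and stop on an object; the grip force is fixed at half the most. Time passes only in rows, so rows that repeat a pose let the fingers close. It gives the time, the measured TCP pose, the force and the opening at its end, in the units of the state.
- observe(): the state, without advancing time (a new reading comes with each control period).
- eyes.camera(name): name is "scene" or "top" or "wrist"; returns a dict with "frame" (400x640x3 uint8, red, green, blue), "range_z" (400x640 float32, mm along the optical axis (not along the pixel's ray), 0 where there is no reading), "mtx" (3x3 intrinsics, pixels), "k1" (the pictures are not rectified: a ray, as slopes to the right and down, at radius r is drawn at 1 + k1 r^2 times it, then the intrinsics apply), "cam_to_world" (4x4, takes a point from camera to world coordinates); the wrist camera has in their place "mount" (4x4, takes a point from camera to tool coordinates, whose origin is the TCP and whose axes are the flange's). Camera axes: x right, y down, z forward; pixel columns grow to the right and rows downward; lengths in mm; the calibration is good to about 2 mm. A picture is of the moment at which its call begins: read the wrist's pose just before it.
- order.sign_off(): hands the job in, once; it reports no verdict.
Trained networks look in the newest picture that a camera, given by its name, has taken for a name from the list of things; names that differ only in an ending like _2 or _b are one class to them, and where a whole thing is asked for, a point or a joint stands for the part that bears it (a point fixed in the world has none). Each returns a list of dicts, best first, with "score" (0 to 1); they miss things now and then, are a little off and sometimes report something else, mostly with a low value. They report only what shows in the picture. A call takes as long as a camera call.
- eyes.spot_in(camera, label): "rect" ([left, top, right, bottom] as shares, 0 to 1, of the picture: columns of its width, rows of its height, round what is visible of it).
- eyes.regions_of(camera, label): "pixels" (400x640 bool, what is visible of it) and "rect" ([left, top, right, bottom] as shares, 0 to 1, of the picture: columns of its width, rows of its height, round what is visible of it).
The state is a dict: "t": time; "qpos": joint angles; "qd": joint speeds; "joint_torque": joint torques, N m; "position": TCP position; "tcp_rot": TCP orientation; "force": force on the tool from outside, world axes, zero at the start; "wrist_torque": the same for the moment, N m; "width": finger opening in mm.
Only numpy, scipy, OpenCV 4.12 (cv2) and the standard library are available. Lean on these libraries where they do the work, as an engineer would, in place of code of your own. Each camera call takes 0.05 s, during which the arm holds its last target. There are 200 camera calls.

TASK

The small bench lathe has a six-position carriage stop clamped on its front way: a drum with a star rim and six stop screws of different lengths. Flick the edge of the star rim with a fingertip to click the drum round until the longest screw is at the top, in line with the steel button on the carriage, and leave the drum clicked home there. Do not shift the carriage, and leave everything loose on the bench and in the lathe's tray where it is: nothing is to be picked up.

Things in the scene. Friction and masses are not known exactly. Their poses are not given: they have to be found in the camera images.
- drum (a joint): Angle of the stop drum about its axle (rad), growing as its top moves along stop +x (from the lathe's front towards its back). 0, or any whole turn from it: longest screw at the top. It turns without limit either way; a ball detent clicks every 1.047 rad (6 a turn), at 0, +-1.047, +-2.094 ... Let go anywhere, it snaps to the nearest click; the detent yields to about 3 N along the rim.
- stop: The carriage stop: green bracket clamped on the lathe bed's front way. Origin on the drum's axle, in the middle of the star rim's width, 100 mm above the bench; does not turn. z up; y along the axle and bed, towards the chuck; x level, from the lathe's front to its back. Cheek and clamp lie at y +22 mm and beyond, up to 25 mm above the axle; the bed top begins at x +40 mm, 5 mm above the axle.
- drum_hub (a point): Same point as stop's origin but turning with the drum: its z axis points from the axle to the longest screw, y along the axle to the chuck. The bright steel star rim is 20 mm wide (y -10 to 10 mm): a core of 18 mm radius with six straight radial teeth, 6 mm thick, reaching to 38 mm radius, midway between the screws. At a click, teeth stand 30, 90 and 150 deg either side of the top.
- drum_top (a point): Fixed point 38 mm straight above the axle (stop x 0, y 0, z 38 mm). The space above it, and at -x of the drum above the axle, is free. A fingertip 22 to 28 mm above the axle, set down at -x of the tooth that stands 30 deg before the top (its tip at x -22 mm) and moved level along +x until its leading side is 4 to 10 mm past the axle, takes that tooth over the top: one click.
- long_screw_tip (a point): Free end of the longest stop screw, turning with the drum: 15.5 mm from the axis, 76 mm from the star's middle towards the carriage (stop -y). The six steel screws, 6.6 mm thick, run along -y out of the drum's face (20 mm radius, 22 mm from the star's middle); in order round the drum, from the longest, in the sense of growing joint angle, they stick out 54, 14, 34, 20, 40 and 27 mm.
- carriage_button (a point): Small steel stop button on the side of the lathe carriage (green saddle with tool post and hand wheels) that faces the drum, 17.5 mm above the height of the drum's axle, in line with the top screw. The carriage slides stiffly along the bed and is to stay where it is. Its tool post stands up to 120 mm above the axle's height, over 90 mm from the star rim along -y.
- figure_a: Cast steel owl figure on a little slatted bench, loose, 56 x 44 mm, 85 mm high, origin under its centre; stands on the bench top in front of the lathe.
- figure_b: Like figure_a, in brass.
- blank: Loose brass cylinder, 24 mm in diameter, 34 mm high, standing in the lathe's chip tray below and beside the drum; origin under its centre.
- collar: Loose steel collar, 30 mm in diameter, 14 mm high, lying in the chip tray below the carriage side of the drum; origin under its centre.
- chuck_key: Loose T-handled chuck key, about 85 x 80 mm, 12 mm high, lying on the bench in front of the lathe; origin on the bench near its middle.
- caliper: Loose steel caliper, 200 mm long, 12 mm high, lying on the bench; origin under the middle of its beam.
- shot_glass: Loose small glass, 52 mm in diameter, 62 mm high, on the bench; origin under its centre.
- oil_bottle: Loose white oil bottle, 42 mm in diameter, 110 mm high, standing in the chip tray beyond the carriage; origin under its centre.

How it is judged (in metres and radians):
At the end, for the whole second after the job is handed in: The drum rests in the click that has the longest screw at the top: the line from the axle to that screw is within 8 deg (0.14 rad) of upright and the drum is still; the carriage is within 3 mm of where it was (angle between drum_hub's own z axis and vertical below 0.14 rad and velocity of joint drum between -0.1 and 0.1 rad/s and distance of carriage_button from where it was at the start of the episode below 0.003 m); the robot touches nothing.
It fails at once if the carriage is shifted by more than 4 mm (distance of carriage_button from where it was at the start of the episode above 0.004 m).
It fails at once if a loose thing on the bench or in the tray is lifted or moved by more than 15 mm (distance of any of figure_a, figure_b, blank, collar, chuck_key, caliper, shot_glass, oil_bottle from where it was at the start of the episode above 0.015 m).
It fails at once if the stop is pushed with the arm or the gripper's body rather than with the fingers (over 2 N) (contact force between the arm and stop above 2 N).
It also fails if it takes over 54 s, if anything falls off the work surface, if the arm or the gripper's body presses on something with over 40 N, if the wrist force passes 120 N, or if a joint passes its speed limit or range.

## Working session

There is one attempt and no reset: what is moved stays moved. The work goes in short steps, Python scripts to look and compute and a shell command to move; the robot and the scene stay as the last step left them, time stands still between calls to the robot, and variables do not carry over. Pictures are saved under pics/ and viewed, about 8 in all and at most 12, crops included, and the job is handed in when it is done.

```bash
mkdir -p pics
cat > h.py <<'E'
import numpy as np, cv2
from workcell import observe, eyes, order
def P(c,u,v,zd=None,T=None):
    K=c["mtx"]; d=cv2.undistortPoints(np.array([[[u,v]]],float),K,np.array([c["k1"],0,0,0],float))[0,0]
    z=c["range_z"][int(v),int(u)] if zd is None else zd
    T=c["cam_to_world"] if T is None else T
    return (T@np.r_[d*z,z,1])[:3]
def cloud(c,T=None):
    T=c["cam_to_world"] if T is None else T
    v,u=np.mgrid[0:400,0:640]; p=np.stack([u,v],-1).reshape(-1,1,2).astype(float)
    d=cv2.undistortPoints(p,c["mtx"],np.array([c["k1"],0,0,0],float))[:,0]
    z=c["range_z"].reshape(-1,1)
    return (np.c_[d*z,z]@T[:3,:3].T+T[:3,3]).reshape(400,640,3)
def save(c,n,box=None,f=1):
    im=c["frame"][...,::-1]
    if box: a,b,e,d=box; im=im[b:d,a:e]
    cv2.imwrite("pics/"+n,cv2.resize(im,None,fx=f,fy=f,interpolation=cv2.INTER_CUBIC))
E
python3 - <<'E'
from h import *
ims=[]
for n in("scene","top"):
    c=eyes.camera(n); ims.append(c["frame"][...,::-1])
    C=cloud(c); print(n,c["cam_to_world"].round(2).tolist())
    for l in("drum","stop","carriage_button","long_screw_tip","figure_a","shot_glass"):
        for r in eyes.regions_of(n,l)[:2]:
            m=r["pixels"]&(c["range_z"]>0); print(l,round(r["score"],2),(np.array(r["rect"])*[640,400,640,400]).round(),np.median(C[m],0).round(),C[m].min(0).round() if m.any() else 0,C[m].max(0).round() if m.any() else 0)
cv2.imwrite("pics/a.png",cv2.resize(np.vstack(ims),(480,600)))
cv2.imwrite("pics/scene.png",ims[0]);cv2.imwrite("pics/top.png",ims[1])
o=observe();print(o["t"],o["position"],o["tcp_rot"],o["width"])
E
```

```text
scene [[-0.97, -0.19, 0.14, 375.1], [-0.24, 0.8, -0.55, 476.84], [-0.01, -0.57, -0.82, 834.86], [0.0, 0.0, 0.0, 1.0]]
drum 0.77 [290. 190. 328. 233.] [514.  18. 111.] [ 474. -117.    1.] [568.  41. 137.]
stop 0.78 [273. 189. 328. 254.] [522.  38. 108.] [ 474. -121.    1.] [575. 114. 189.]
carriage_button 0.65 [257. 101. 353. 178.] [ 573. -149.  143.] [ 465. -352.    0.] [ 735. -120.  226.]
long_screw_tip 0.88 [295. 193. 327. 231.] [512.  19. 112.] [ 475. -117.    1.] [547.  41. 137.]
figure_a 0.82 [345. 276. 366. 309.] [390. 125.  27.] [370.  67.  -3.] [413. 146.  86.]
figure_a 0.68 [353. 178. 378. 212.] [ 414. -109.   27.] [ 387. -194.   -3.] [441. -85.  86.]
shot_glass 0.75 [325. 330. 358. 363.] [394. 225.  30.] [371. 197.  -2.] [424. 260.  65.]
top [[-0.01, -1.0, 0.08, 393.77], [-1.0, 0.01, 0.01, -15.72], [-0.01, -0.08, -1.0, 1109.65], [0.0, 0.0, 0.0, 1.0]]
drum 0.69 [295. 168. 329. 197.] [511.  14. 115.] [474. -39.   2.] [547.  41. 138.]
stop 0.63 [283. 146. 328. 195.] [524.  41. 114.] [472. -39.   3.] [604.  88. 201.]
carriage_button 0.81 [361. 119. 396. 194.] [ 570. -166.  149.] [ 467. -224.    2.] [ 672. -121.  227.]
long_screw_tip 0.86 [302. 168. 327. 192.] [512.  11. 115.] [474. -47.  -1.] [544.  38. 138.]
figure_a 0.82 [344. 209. 363. 229.] [ 412. -114.   26.] [ 386. -145.   -2.] [440. -85.  91.]
figure_a 0.49 [263. 219. 284. 230.] [390. 110.  27.] [370.  88.  -3.] [413. 146.  88.]
shot_glass 0.6 [220. 216. 238. 238.] [391. 243.  26.] [369. 211.  -2.] [413. 260.  66.]
shot_glass 0.37 [286. 148. 332. 195.] [527.  41. 113.] [472. -44.  -1.] [602.  88. 202.]
0.7 [165.44855253 550.72163244 248.34188499] [[-9.57721386e-01  2.87697310e-01  7.05660842e-05]
 [ 2.87697316e-01  9.57721382e-01  9.08507099e-05]
 [-4.14451428e-05  1.07311341e-04 -9.99999993e-01]] 85.54172319298779
```

View pics/scene.png

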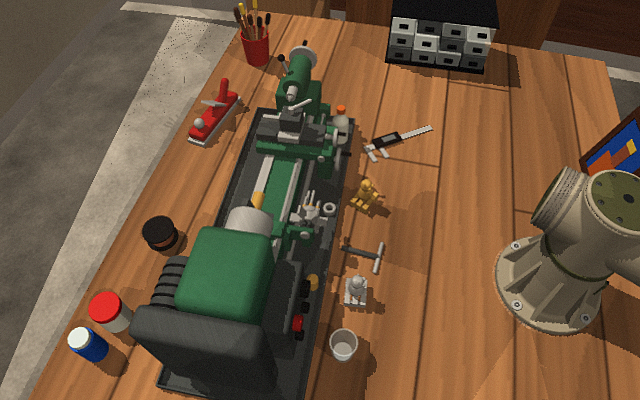

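View pics/top.png

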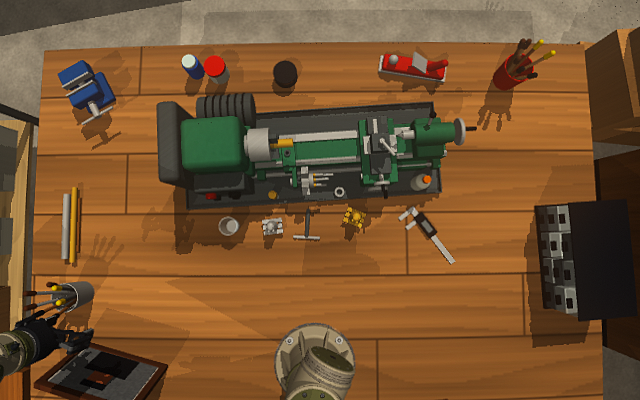

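The scene picture shows the drum at about (310,212), and the top picture shows it at about (314,181). The chuck is on the left (+y) and the carriage on the right (-y). The bed is close to world-aligned. Next I'll zoom in and measure.

Run:
```python
from h import *
cs=eyes.camera("scene"); ct=eyes.camera("top")
def crop(c,b,f): 
    im=c["frame"][b[1]:b[3],b[0]:b[2],::-1]; return cv2.resize(im,(400,560),interpolation=cv2.INTER_CUBIC)
cv2.imwrite("pics/crop.png",np.hstack([crop(cs,(280,180,335,257),0),crop(ct,(280,140,335,217),0)]))
C=cloud(ct); S=cloud(cs)
print("top z map rows160-200 step2, cols 290-335")
for v in range(160,200,2): print(v,' '.join("%4d"%C[v,u,2] for u in range(290,336,2)))
for (u,v) in((300,180),(320,180),(310,170),(310,190)): print(u,v,C[v,u].round())
# bed direction: bed top points z ~105
m=(C[...,2]>100)&(C[...,2]<112)&(C[...,0]>540)&(C[...,0]<600)&(C[...,1]>-100)&(C[...,1]<60)
for y in range(-100,60,20):
    q=C[m&(abs(C[...,1]-y)<8)]; print(y,len(q),np.percentile(q,[2,50,98],axis=0).round().tolist() if len(q) else'')
```

```text
top z map rows160-200 step2, cols 290-335
160  115  118  119  102  102  103  101  105  103  104  104  103  103  101  105  109  104  108  107  103  105  106  106
162  114  116  114  109  109  109  105  106  105  107  106  104  105  104  106  100  106  103  105  104  100  100  100
164  117  116  116  102  105  104  104  102  100   97  104  104   98  101   98  102   98   97   97   99   97   95   91
166  117  111  108  100   96   93   97   94   94   90   91   86   84   80   78   75   75   75   66   70   60   62    3
168  112  111  109   85   68   66  104  104  105    3    5    3    1    4    4    0    3    3    4    4    4    4    4
170  106  106  108   91    2    6  105  102  102    4    6   55   53   59   60   60   59   58   58   59   59   56   59
172   86  108  105   99   60   59  132  131  131   99   57   58   58   61   63   57   58   56   55   56   58   58   57
174 1109  109  108  108   59   55  130  132  134  103  111  114  111  113  112  113  114   95   97  100   95   95    3
176   -1  108  109  104    0    1  124  124  123  120  116  119  111  106   93   97   94   96   94    1   
[... 1324 characters left out ...]
0 180 [511.  33. 112.]
320 180 [510. -20. 115.]
310 170 [552.   8.   7.]
310 190 [494.   9.   4.]
-100 36 [[560.0, -98.0, 100.0], [575.0, -96.0, 103.0], [596.0, -93.0, 109.0]]
-80 72 [[560.0, -88.0, 100.0], [579.0, -82.0, 103.0], [598.0, -74.0, 109.0]]
-60 79 [[557.0, -66.0, 100.0], [578.0, -58.0, 102.0], [598.0, -53.0, 108.0]]
-40 76 [[557.0, -48.0, 100.0], [574.0, -42.0, 102.0], [598.0, -34.0, 107.0]]
-20 79 [[556.0, -26.0, 100.0], [576.0, -18.0, 102.0], [598.0, -13.0, 109.0]]
0 79 [[554.0, -8.0, 100.0], [571.0, -2.0, 103.0], [598.0, 6.0, 109.0]]
20 97 [[541.0, 14.0, 100.0], [566.0, 22.0, 103.0], [599.0, 27.0, 108.0]]
40 85 [[545.0, 33.0, 100.0], [574.0, 41.0, 102.0], [598.0, 46.0, 110.0]]
```

View pics/crop.png

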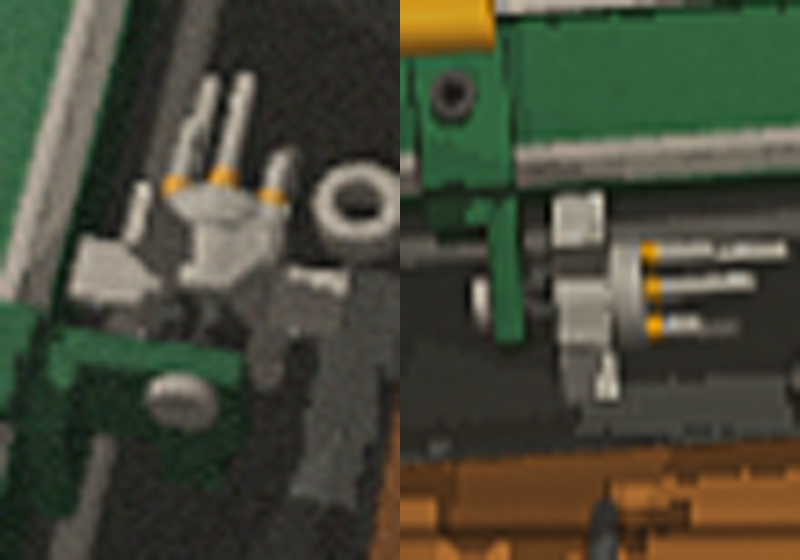

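Reading the crop: the top screw is about 36–40 mm long, back-upper about 25, front-upper about 18, back-lower about 54 and front-lower about 34. Only one arrangement fits: top = 40, back-upper = 27, back-lower = 54 (the longest), front-lower = 34, front-upper = 20. So the longest screw sits at +120°, and the drum needs 4 forward clicks (or 2 back).

Next I'll measure the axle position, the fingertip geometry and the clearance.

Run:
```python
from h import *
for n in("scene","top"):
    c=eyes.camera(n); C=cloud(c)
    m=(C[...,2]>124)&(C[...,2]<142)&(abs(C[...,0]-511)<45)&(abs(C[...,1]-12)<18)
    q=C[m]; 
    for s,l in((q[:,0]>512,'back'),(q[:,0]<=512,'front')):
        print(n,l,s.sum(),q[s].mean(0).round(1),q[s].min(0).round(),q[s].max(0).round())
    # height map
    for x in range(380,680,25): print(x,[int(np.max(C[...,2][(abs(C[...,0]-x)<13)&(abs(C[...,1]-y)<13)],initial=-9)) for y in range(-150,126,25)])
    if n=="top":
        pts=[]
        for y in range(-110,0,5):
            k=C[(abs(C[...,1]-y)<4)&(C[...,2]>97)&(C[...,2]<112)&(C[...,0]>535)&(C[...,0]<600)]
            if len(k)>3: pts.append((y,np.percentile(k[:,0],5)))
        print("bed slope dx/dy",np.polyfit(*np.array(pts).T,1))
w=eyes.camera("wrist"); T=cloud(w,w["mount"]); save(w,"w.png")
m=(w["range_z"]>0)&(T[...,2]<40)&(T[...,2]>-60)&(abs(T[...,1])<70)&(abs(T[...,0])<30)
for sgn in(-1,1):
    q=T[m&(T[...,1]*sgn>0)]; print(sgn,len(q),np.percentile(q,[1,50,99],axis=0).round().tolist() if len(q) else'')
    for z in range(-40,30,5):
        k=q[abs(q[:,2]-z)<2.5]
        if len(k)>3: print(z,len(k),k.min(0).round(),k.max(0).round())
```

```text
scene back 60 [526.7  20.8 130.9] [520.  10. 124.] [533.  29. 137.]
scene front 50 [495.5  18.6 131.3] [491.   7. 125.] [501.  28. 136.]
380 [26, 27, 4, 3, 3, 4, 12, 14, 4, 25, 84, 85]
405 [25, 85, 85, 26, 5, 4, 12, 14, 5, 4, 84, 82]
430 [4, 85, 85, 4, 5, 4, 14, 14, 3, 3, 4, 3]
455 [4, 5, 27, 22, 22, 22, 22, 24, 21, 23, 22, 22]
480 [90, 22, 23, 23, 21, 20, 132, 135, 7, 7, 41, 41]
505 [153, 133, 19, 20, 120, 122, 135, 135, 113, 5, 5, -9]
530 [151, 133, 59, 59, 117, 117, 136, 136, 113, 110, 59, -9]
555 [151, 133, 108, 109, 109, 108, 108, 109, 118, 196, 228, 230]
580 [212, 167, 109, 109, 109, 107, 103, 104, 208, 215, 236, 237]
605 [217, 166, 104, 104, 103, 104, 104, 103, 209, 231, 236, 237]
630 [197, 131, 109, 109, 108, 108, 107, -9, -9, -9, 226, 227]
655 [196, 131, 109, 106, 107, 105, -9, -9, -9, -9, -9, -9]
top back 33 [524.7  20.6 131.3] [520.  11. 124.] [529.  29. 137.]
top front 32 [494.7  19.1 131.4] [490.   9. 124.] [507.  29. 139.]
380 [6, 28, 6, 5, 5, 5, 7, 15, 5, 6, 88, 86]
405 [27, 90, 86, 27, 5, 1109, 12, 16, 4, 7, 80, 84]
430 [28, 85, 82, 6, 4, 6, 16, 16, 4, 6, 5, 6]
455 [5
[... 835 characters left out ...]
7. -22.] [ 10. -42. -18.]
-15 429 [-13. -57. -17.] [ 10. -42. -13.]
-10 391 [-13. -57. -12.] [ 10. -42.  -8.]
-5 338 [-13. -56.  -7.] [ 10. -42.  -3.]
0 238 [-13. -54.  -2.] [ 10. -42.   2.]
5 66 [-11. -43.   3.] [  7. -43.   5.]
1 11446 [[-11.0, 3.0, -60.0], [8.0, 51.0, -48.0], [16.0, 69.0, 1.0]]
-40 727 [  4.  41. -42.] [ 12.  70. -38.]
-35 331 [ -0.  42. -37.] [ 11.  62. -33.]
-30 415 [ -5.  42. -32.] [ 10.  56. -28.]
-25 485 [-12.  42. -27.] [ 10.  56. -23.]
-20 464 [-13.  42. -22.] [ 10.  56. -18.]
-15 422 [-13.  42. -17.] [ 10.  56. -13.]
-10 411 [-13.  42. -12.] [10. 57. -8.]
-5 343 [-13.  42.  -7.] [10. 56. -3.]
0 258 [-13.  42.  -2.] [10. 54.  2.]
5 57 [-10.  42.   3.] [ 8. 47.  6.]
```

View pics/w.png

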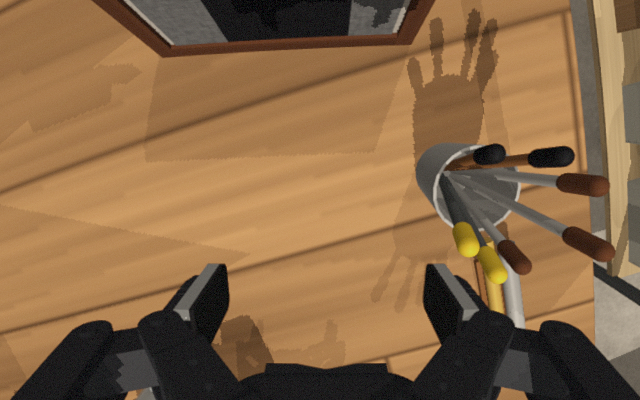

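The axle is at about (510.5, 19.8), with the stop yawed 0.065 rad. The open finger's outer side is at tool y +55 and its tip is 4–5 mm ahead of the TCP. I'll flick forward with the back finger, keeping the gripper body in front of the drum.

```bash
python3 -m inch '[{"x":2.6,"y":-5.4,"yaw":-0.13},{"x":5.2,"y":-10.8,"yaw":-0.27},{"x":7.8,"y":-16.2,"yaw":-0.41},{"x":10.4,"y":-21.6,"yaw":-0.55},{"x":13,"y":-27,"yaw":-0.69}]'
python3 -m inch '[{"x":2.6,"y":-5.4,"yaw":-0.13},{"x":5.2,"y":-10.8,"yaw":-0.26},{"x":7.8,"y":-16.2,"yaw":-0.39},{"x":10.4,"y":-21.6,"yaw":-0.524},{"x":12.8,"y":-26.7,"yaw":-0.524}]'
python3 -m inch '[{"z":-3},{"z":-6.5},{"z":-6.5},{"z":-6.5}]'
python3 -c "
from h import *
o=observe();print(o['t'],o['position'],o['tcp_rot'],o['force'],o['width'])"
```

```text
0.95 [165.42582156 550.72163824 248.32589353] [[-9.57744937e-01  2.87618903e-01  5.19064406e-05]
 [ 2.87618907e-01  9.57744933e-01  9.08916053e-05]
 [-2.35709867e-05  1.01980248e-04 -9.99999995e-01]] [ 0.12320704 -0.06664031  0.55294141] 85.36476466564461invalid input at $[0]: expected keys x, y, z, yaw, fingers
invalid input at $[0]: expected keys x, y, z, yaw, fingers
invalid input at $[0]: expected keys x, y, z, yaw, fingers
```

All keys are required in every row.

```bash
python3 -m inch '[{"x":2.6,"y":-5.4,"z":0,"yaw":-0.13,"fingers":0},{"x":5.2,"y":-10.8,"z":0,"yaw":-0.27,"fingers":0},{"x":7.8,"y":-16.2,"z":0,"yaw":-0.41,"fingers":0},{"x":10.4,"y":-21.6,"z":0,"yaw":-0.55,"fingers":0},{"x":13,"y":-27,"z":0,"yaw":-0.69,"fingers":0}]' &&
python3 -m inch '[{"x":2.6,"y":-5.4,"z":0,"yaw":-0.13,"fingers":0},{"x":5.2,"y":-10.8,"z":0,"yaw":-0.26,"fingers":0},{"x":7.8,"y":-16.2,"z":0,"yaw":-0.39,"fingers":0},{"x":10.4,"y":-21.6,"z":0,"yaw":-0.524,"fingers":0},{"x":12.8,"y":-26.7,"z":0,"yaw":-0.524,"fingers":0}]' &&
python3 -m inch '[{"x":0,"y":0,"z":-3,"yaw":0,"fingers":0},{"x":0,"y":0,"z":-6.5,"yaw":0,"fingers":0},{"x":0,"y":0,"z":-6.5,"yaw":0,"fingers":0},{"x":0,"y":0,"z":-6.5,"yaw":0,"fingers":0}]'
python3 - <<'E'
from h import *
o=observe();print(o['tcp_rot'].round(3) if hasattr(o['tcp_rot'],'round') else o['tcp_rot'])
c=eyes.camera("wrist"); T=np.eye(4);T[:3,:3]=o['tcp_rot'];T[:3,3]=o['position'];T=T@c["mount"]
C=cloud(c,T); save(c,"w2.png")
m=(C[...,2]>124)&(C[...,2]<142)&(abs(C[...,0]-511)<45)&(abs(C[...,1]-18)<22)
q=C[m]
for s,l in((q[:,0]>512,'back'),(q[:,0]<=512,'front')):
    if s.any(): print(l,s.sum(),q[s].mean(0).round(1),q[s].min(0).round(),q[s].max(0).round())
E
```

```text
t: 1.58
position: [296.0, 279.2, 248.6]
tcp_rot: [[-0.552, 0.834, 0.001], [0.834, 0.552, 0.001], [-0.0, 0.001, -1.0]]
force: [1.9, -0.3, -0.1]
width: 85.1
t: 2.2
position: [424.2, 11.6, 248.7]
tcp_rot: [[-0.063, 0.998, 0.001], [0.998, 0.063, -0.0], [-0.0, 0.001, -1.0]]
force: [0.6, 0.9, 0.1]
width: 85.6
t: 2.7
position: [423.9, 13.8, 184.4]
tcp_rot: [[-0.065, 0.998, 0.001], [0.998, 0.065, -0.0], [-0.0, 0.001, -1.0]]
force: [0.5, -0.3, 0.0]
width: 85.3
[[-0.065  0.998  0.001]
 [ 0.998  0.065 -0.   ]
 [-0.     0.001 -1.   ]]
back 748 [528.6  21.  129.4] [523.  10. 124.] [535.  31. 134.]
front 472 [496.3  19.7 130.9] [492.   8. 124.] [503.  29. 134.]
```

View pics/w2.png

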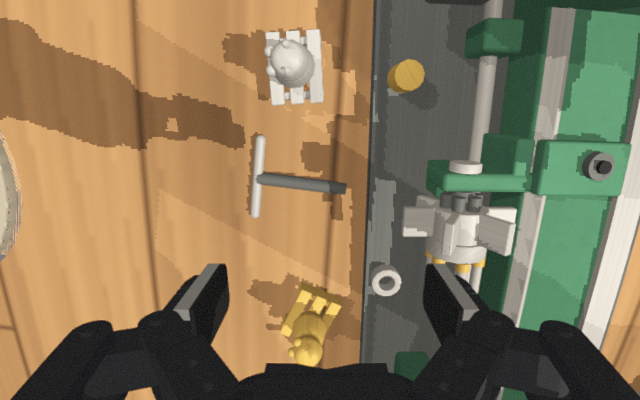

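The wrist view shows the front tooth at about (422,215) and the back tooth at about (495,235). The axle comes out at about (512, 20), in agreement with before. First flick:

```bash
python3 -m inch '[{"x":0,"y":0.05,"z":-3,"yaw":0,"fingers":0},{"x":0,"y":0.05,"z":-5.7,"yaw":0,"fingers":0},{"x":0,"y":0.05,"z":-5.7,"yaw":0,"fingers":0}]' | grep -E "t:|pos|force" &&
python3 -m inch '[{"x":1.0,"y":0.07,"z":0,"yaw":0,"fingers":0},{"x":2.0,"y":0.13,"z":0,"yaw":0,"fingers":0},{"x":3.0,"y":0.2,"z":0,"yaw":0,"fingers":0},{"x":3.9,"y":0.25,"z":0,"yaw":0,"fingers":0},{"x":3.9,"y":0.25,"z":0,"yaw":0,"fingers":0}]' | grep -E "t:|pos|force" &&
python3 -m inch '[{"x":0,"y":0,"z":2,"yaw":0,"fingers":0},{"x":0,"y":0,"z":4,"yaw":0,"fingers":0},{"x":-3.9,"y":-0.25,"z":5.7,"yaw":0,"fingers":0},{"x":-3.9,"y":-0.25,"z":5.7,"yaw":0,"fingers":0},{"x":-3.9,"y":-0.25,"z":5.7,"yaw":0,"fingers":0}]'| grep -E "t:|pos|force"
python3 - <<'E'
from h import *
a=eyes.camera("wrist")["frame"][140:320,360:560,::-1]; b=eyes.camera("top")["frame"][155:205,285:340,::-1]
cv2.imwrite("pics/c1.png",np.hstack([cv2.resize(a,(400,360)),cv2.resize(b,(396,360),interpolation=cv2.INTER_CUBIC)]))
E
```

```text
t: 3.12
position: [422.9, 14.6, 126.2]
tcp_rot: [[-0.066, 0.998, -0.001], [0.998, 0.066, 0.0], [0.0, -0.001, -1.0]]
force: [-0.1, -0.3, 0.8]
t: 3.75
position: [465.0, 16.5, 128.3]
tcp_rot: [[-0.065, 0.998, 0.005], [0.998, 0.065, -0.001], [-0.001, 0.005, -1.0]]
force: [0.4, 0.5, 0.1]
t: 4.38
position: [424.5, 14.1, 183.8]
tcp_rot: [[-0.065, 0.998, 0.002], [0.998, 0.065, -0.0], [-0.0, 0.002, -1.0]]
force: [-0.4, 0.1, 0.4]
```

View pics/c1.png

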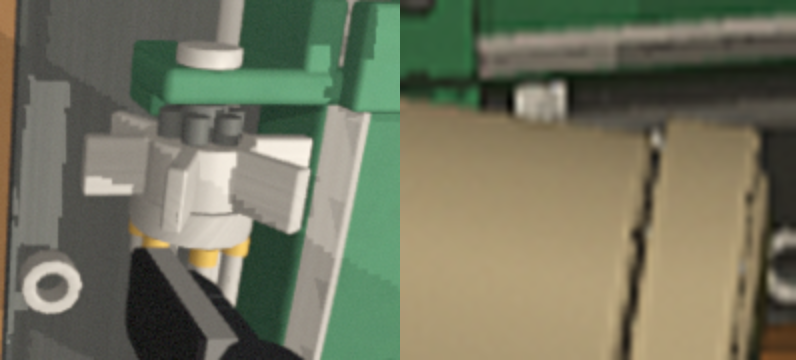

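The picture doesn't look like a clean click position: there is a tooth near the middle at crop (180,190). I'll measure the tooth angles from depth.

```bash
cat > ang.py <<'E'
from h import *
def run(tag):
    o=observe(); c=eyes.camera("wrist"); T=np.eye(4);T[:3,:3]=o['tcp_rot'];T[:3,3]=o['position'];T=T@c["mount"]
    C=cloud(c,T)-[512,20.3,100]; R=np.array([[.998,.065,0],[-.065,.998,0],[0,0,1]]); S=C@R.T
    r=np.hypot(S[...,0],S[...,2]); a=np.degrees(np.arctan2(S[...,0],S[...,2]))
    m=(abs(S[...,1])<9)&(r>25)&(r<40.5)&(c["range_z"]>0)&(a>-100)&(a<80)
    print(o['t'],"teeth hist",[(int(b),int(n)) for n,b in zip(*np.histogram(a[m],np.arange(-100,81,6))) if n>8])
    # screws: extent of -y per angle
    for k in range(-120,121,30):
        s=(S[...,1]<-24)&(S[...,1]>-80)&(r<21)&(r>10)&(abs((a-k+180)%360-180)<15)
        if s.sum()>8: print("screw dir",k,s.sum(),"len",round(-22-np.percentile(S[...,1][s],1)))
    save(c,tag+".png",(340,130,580,310),2.5)
if __name__=="__main__":
    import sys; run(sys.argv[1])
E
python3 ang.py c2
```

```text
4.475 teeth hist [(-94, 80), (-88, 414), (-34, 168), (-28, 219), (-22, 34), (20, 17), (26, 658), (32, 98)]
screw dir -120 50 len 13
screw dir -60 17 len 5
screw dir 0 141 len 11
screw dir 60 281 len 26
screw dir 120 36 len 26
```

View pics/c2.png

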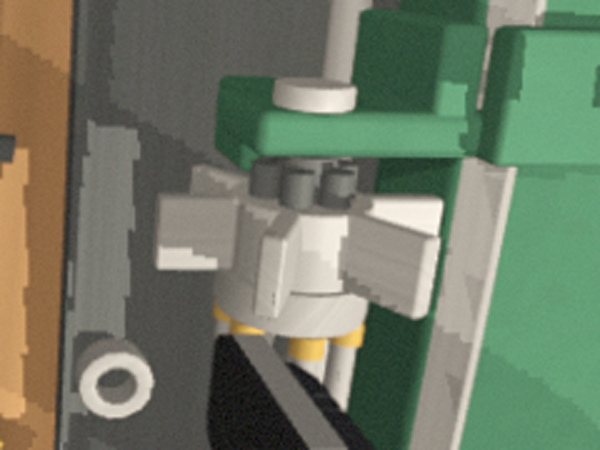

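The teeth are at -90/-30/+30°, so the drum is on a click. I'll back off so the finger doesn't hide the screws, then confirm the count.

```bash
python3 -m inch '[{"x":-3,"y":-0.2,"z":3,"yaw":0,"fingers":0},{"x":-6,"y":-0.4,"z":6,"yaw":0,"fingers":0},{"x":-6,"y":-0.4,"z":6,"yaw":0,"fingers":0},{"x":-6,"y":-0.4,"z":6,"yaw":0,"fingers":0}]'| grep -E "t:|pos" 
sed -i 's/(340,130,580,310),2.5/(400,150,640,330),2.5/' ang.py
python3 ang.py c3
```

```text
t: 5.03
position: [364.2, 10.1, 242.9]
tcp_rot: [[-0.065, 0.998, 0.001], [0.998, 0.065, -0.0], [-0.0, 0.001, -1.0]]
5.025 teeth hist [(-94, 65), (-88, 251), (-34, 119), (-28, 116), (20, 17), (26, 405), (32, 51)]
screw dir -120 97 len 15
screw dir -60 293 len 35
screw dir -30 31 len 33
screw dir 0 193 len 21
screw dir 60 368 len 41
```

View pics/c3.png

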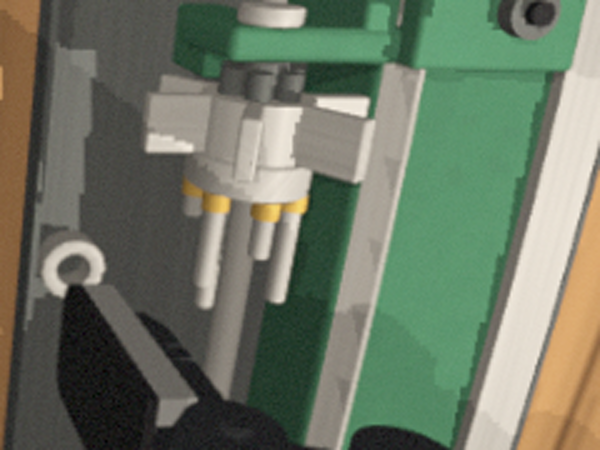

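Front-lower 15, front-upper 35, top 21 and back-upper 41 mm are exactly the predicted lengths after one click. Three more to go.

```bash
python3 -m inch '[{"x":3,"y":0.2,"z":-3,"yaw":0,"fingers":0},{"x":6,"y":0.4,"z":-6,"yaw":0,"fingers":0},{"x":6,"y":0.4,"z":-8.5,"yaw":0,"fingers":0},{"x":6,"y":0.4,"z":-11.7,"yaw":0,"fingers":0},{"x":6,"y":0.4,"z":-11.7,"yaw":0,"fingers":0}]' | grep -E "t:|pos|force" &&
python3 -m inch '[{"x":1.0,"y":0.07,"z":0,"yaw":0,"fingers":0},{"x":2.0,"y":0.13,"z":0,"yaw":0,"fingers":0},{"x":3.0,"y":0.2,"z":0,"yaw":0,"fingers":0},{"x":3.9,"y":0.25,"z":0,"yaw":0,"fingers":0},{"x":3.9,"y":0.25,"z":0,"yaw":0,"fingers":0}]' | grep -E "t:|pos|force" &&
python3 -m inch '[{"x":0,"y":0,"z":2,"yaw":0,"fingers":0},{"x":0,"y":0,"z":4,"yaw":0,"fingers":0},{"x":-3.9,"y":-0.25,"z":5.7,"yaw":0,"fingers":0},{"x":-3.9,"y":-0.25,"z":5.7,"yaw":0,"fingers":0},{"x":-3.9,"y":-0.25,"z":5.7,"yaw":0,"fingers":0}]'| grep -E "t:|pos|force" &&
python3 -m inch '[{"x":0,"y":0,"z":-3,"yaw":0,"fingers":0},{"x":0,"y":0,"z":-5.7,"yaw":0,"fingers":0},{"x":0,"y":0,"z":-5.7,"yaw":0,"fingers":0}]' | grep -E "t:|pos|force" &&
python3 -m inch '[{"x":1.0,"y":0.07,"z":0,"yaw":0,"fingers":0},{"x":2.0,"y":0.13,"z":0,"yaw":0,"fingers":0},{"x":3.0,"y":0.2,"z":0,"yaw":0,"fingers":0},{"x":3.9,"y":0.25,"z":0,"yaw":0,"fingers":0},{"x":3.9,"y":0.25,"z":0,"yaw":0,"fingers":0}]' | grep -E "t:|pos|force" &&
python3 -m inch '[{"x":0,"y":0,"z":2,"yaw":0,"fingers":0},{"x":0,"y":0,"z":4,"yaw":0,"fingers":0},{"x":-3.9,"y":-0.25,"z":5.7,"yaw":0,"fingers":0},{"x":-9.9,"y":-0.65,"z":11.7,"yaw":0,"fingers":0},{"x":-9.9,"y":-0.65,"z":11.7,"yaw":0,"fingers":0}]'| grep -E "t:|pos|force"
python3 -m inch '[{"x":0,"y":0,"z":0,"yaw":0,"fingers":0},{"x":0,"y":0,"z":0,"yaw":0,"fingers":0}]' | grep -E "t:|pos|force"
python3 ang.py c4
```

```text
t: 5.7
position: [421.3, 14.7, 123.2]
tcp_rot: [[-0.065, 0.998, -0.007], [0.998, 0.065, 0.001], [0.002, -0.007, -1.0]]
force: [-0.0, -0.1, 0.3]
t: 6.32
position: [464.5, 16.6, 127.3]
tcp_rot: [[-0.065, 0.998, 0.003], [0.998, 0.065, -0.0], [-0.001, 0.003, -1.0]]
force: [-0.3, -0.4, 0.1]
t: 6.95
position: [424.0, 14.2, 183.5]
tcp_rot: [[-0.065, 0.998, 0.001], [0.998, 0.065, -0.0], [-0.0, 0.001, -1.0]]
force: [0.2, 0.3, 0.5]
t: 7.32
position: [422.2, 14.5, 124.3]
tcp_rot: [[-0.065, 0.998, -0.005], [0.998, 0.065, 0.001], [0.001, -0.005, -1.0]]
force: [-0.5, -0.4, 0.1]
t: 7.95
position: [464.8, 16.5, 127.6]
tcp_rot: [[-0.065, 0.998, 0.004], [0.998, 0.065, -0.0], [-0.001, 0.004, -1.0]]
force: [0.6, -0.7, -0.5]
t: 8.57
position: [362.5, 10.2, 245.5]
tcp_rot: [[-0.065, 0.998, 0.002], [0.998, 0.065, -0.001], [-0.001, 0.002, -1.0]]
force: [1.0, -0.2, 0.1]
t: 8.82
position: [364.1, 10.2, 242.8]
tcp_rot: [[-0.065, 0.998, 0.0], [0.998, 0.065, 0.0], [0.0, 0.0, -1.0]]
force: [-0.1, 0.4, 0.6]
8.825 teeth hist [(-100, 12), (-94, 58), (-88, 260), (-34, 118), (-28, 121), (20, 16), (26, 402), (32, 55)]
screw dir -120 212 len 27
screw dir -60 441 len 54
screw dir -30 29 len 33
screw dir 0 136 len 15
screw dir 60 308 len 35
```

The longest screw is now at -60°, as expected after three clicks. One more.

```bash
python3 -m inch '[{"x":3,"y":0.2,"z":-3,"yaw":0,"fingers":0},{"x":6,"y":0.4,"z":-6,"yaw":0,"fingers":0},{"x":6,"y":0.4,"z":-8.5,"yaw":0,"fingers":0},{"x":6,"y":0.4,"z":-11.7,"yaw":0,"fingers":0},{"x":6,"y":0.4,"z":-11.7,"yaw":0,"fingers":0}]' | grep -E "t:|pos|force" &&
python3 -m inch '[{"x":1.0,"y":0.07,"z":0,"yaw":0,"fingers":0},{"x":2.0,"y":0.13,"z":0,"yaw":0,"fingers":0},{"x":3.0,"y":0.2,"z":0,"yaw":0,"fingers":0},{"x":3.9,"y":0.25,"z":0,"yaw":0,"fingers":0},{"x":3.9,"y":0.25,"z":0,"yaw":0,"fingers":0}]' | grep -E "t:|pos|force" &&
python3 -m inch '[{"x":0,"y":0,"z":2,"yaw":0,"fingers":0},{"x":0,"y":0,"z":4,"yaw":0,"fingers":0},{"x":-3.9,"y":-0.25,"z":5.7,"yaw":0,"fingers":0},{"x":-9.9,"y":-0.65,"z":11.7,"yaw":0,"fingers":0},{"x":-9.9,"y":-0.65,"z":11.7,"yaw":0,"fingers":0}]'| grep -E "t:|pos|force"
python3 -m inch '[{"x":0,"y":0,"z":0,"yaw":0,"fingers":0},{"x":0,"y":0,"z":0,"yaw":0,"fingers":0},{"x":0,"y":0,"z":0,"yaw":0,"fingers":0},{"x":0,"y":0,"z":0,"yaw":0,"fingers":0}]' | grep -E "t:|pos|force"
python3 ang.py c5
```

```text
t: 9.5
position: [421.2, 14.7, 123.2]
tcp_rot: [[-0.065, 0.998, -0.007], [0.998, 0.065, 0.001], [0.002, -0.007, -1.0]]
force: [-0.2, 1.0, 0.6]
t: 10.12
position: [455.6, 16.5, 131.8]
tcp_rot: [[-0.065, 0.998, -0.01], [0.998, 0.065, -0.003], [-0.002, -0.01, -1.0]]
force: [-43.1, -3.5, 54.8]
t: 10.75
position: [363.7, 10.0, 247.1]
tcp_rot: [[-0.065, 0.998, 0.006], [0.998, 0.065, -0.001], [-0.001, 0.006, -1.0]]
force: [1.7, 0.7, -0.8]
t: 11.25
position: [363.6, 10.3, 242.5]
tcp_rot: [[-0.065, 0.998, -0.002], [0.998, 0.065, 0.0], [0.0, -0.002, -1.0]]
force: [0.3, 0.4, -0.7]
11.25 teeth hist [(-94, 66), (-88, 257), (-34, 114), (-28, 120), (20, 10), (26, 415), (32, 49)]
screw dir -120 320 len 41
screw dir -60 223 len 28
screw dir -30 13 len 7
screw dir 0 482 len 55
screw dir 60 119 len 15
```

View pics/c5.png

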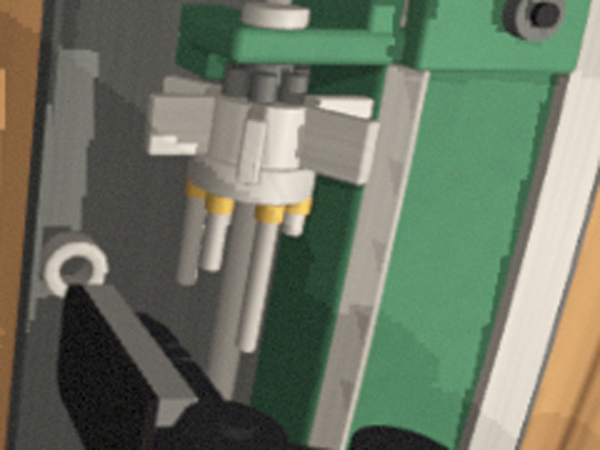

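The longest screw (55 mm) is at the top at crop (258,280), and the teeth are on a click. The last flick jammed briefly, with about 70 N at the wrist. So before handing in I'll compare the scene with the starting pictures and check the carriage and loose items.

```bash
python3 - <<'E'
from h import *
for n in("scene","top"):
    c=eyes.camera(n); a=cv2.imread(f"pics/{n}.png"); d=cv2.GaussianBlur(cv2.absdiff(a,c["frame"][...,::-1].copy()),(3,3),0).max(2)
    for k,b in dict(carriage_s=(250,100,350,180),figs_s=(338,170,395,310),cal_s=(360,120,435,165),glass_s=(325,325,362,365)).items() if n=="scene" else dict(carriage_t=(355,110,400,200),bottle_t=(410,165,435,195),glass_t=(215,210,242,242),cal_t=(398,200,460,268)).items():
        x=d[b[1]:b[3],b[0]:b[2]]; print(n,k,"changed share",(x>40).mean().round(3))
o=observe();print(o["t"],o["force"])
E
python3 ang.py c6
```

```text
scene carriage_s changed share 0.0
scene figs_s changed share 0.024
scene cal_s changed share 0.769
scene glass_s changed share 0.0
top carriage_t changed share 0.0
top bottle_t changed share 0.0
top glass_t changed share 0.0
top cal_t changed share 0.0
11.4 [-0.24680544  0.91775628 -0.46255316]
11.4 teeth hist [(-100, 13), (-94, 63), (-88, 253), (-34, 115), (-28, 118), (26, 419), (32, 48)]
screw dir -120 324 len 41
screw dir -60 219 len 28
screw dir -30 14 len 18
screw dir 0 484 len 54
screw dir 60 121 len 15
```

```bash
python3 -c "
from h import *
print(order.sign_off())"
```

```text
the job is handed in; nothing more can be done
None
```

The job is handed in at 11.4 s. The longest screw is at the top and the drum is clicked home. I turned the drum four clicks forward, flicking the star rim with the rear finger of the open gripper.

- **Drum:** the wrist depth picture shows teeth at about -90, -30 and +29°, which is on a click. A 54 mm screw stands at 0°, and the other visible screws match the given order (15, 28 and 41 mm read, for 14, 27 and 40 mm given). Two readings 0.15 s apart agreed, so the drum was still.
- **Carriage and loose things:** the carriage, glass, oil bottle and caliper show no change from the starting pictures. The area round the figures and chuck key changed by about 2%, which I did not trace and put down to the arm's shadow or edge.
- **Not checked:** the caliper was hidden by the arm in the scene view, so I relied on the top view. I did not compare the blank and collar numerically. The collar looks in place in the last picture, and the fingers never went near the tray.
- **Jam on the last flick:** the fourth flick jammed briefly, with the wrist reading about 43 N along -x and 55 N upward (about 70 N in all, limit 120). The finger probably caught the next tooth. The drum still went to the right click, and the carriage did not move in either camera.

The gripper ended up clear of everything, with wrist force readings of about 1 N or less.

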